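Click the eyepiece case lid shut all round

ROBOT

A 6-joint arm with a two-finger parallel gripper is mounted at the origin on the work surface. World frame = base frame: x ahead of the robot, y to its left, z up, the work surface at z = 0. Lengths are in mm, angles in degrees, forces in N, time in s.
With the tool pointing down it reaches from about 350 to 850 mm from the base axis. Payload 8.1 kg.
Tool frame: the origin (TCP) lies midway between the tips of the shut fingers; the grasp point (between the pads) lies 19 mm behind it; z points along the fingers, y is the line along which they close (so a half turn about z gives the same grasp; the last joint's range is limited). The gripper opens to 85 mm and grips with 20 to 120 N. Pads are 22 mm wide; open, the fingers measure 114 mm over their backs; the gripper's body (76 mm by 85 mm) begins 54 mm behind the grasp point. The pads swing forward as they close: fully open they stand 13 mm farther back than shut.
Start: joints at [64.492, 7.471, 85.268, -0, 87.261, -4.893], TCP at [211.231, 561.593, 231.292] pointing down, gripper open.
Joint ranges: [-169.43, 169.43], [-51.17, 129.36], [1.28, 143.12], [-76.62, 256.62], [0, 156.53], [-152.29, 152.29]. Speed limits (degrees/s): [136.94, 136.94, 159.86, 180, 180, 180].

INTERFACE

Orientations are given as [roll, pitch, yaw] about the fixed x, y, z axes, in that order (R = Rz(yaw) Ry(pitch) Rx(roll)).
In Python, from bench import r gives the robot as it stands.
- The arm moves only by the tool send_rows, never from a script. Its argument "increments" is a list of rows, each a list of 6 numbers: the shift along the tool's x, y, z in mm, then the turn, a rotation vector about the tool's x, y, z in rad. A call has 1 to 5 rows; each row shifts and turns the commanded pose from where the row before left it, along the tool's axes as they then stand; what a row does not reach is not made up. A row lasts 1/8 s, in which the tool goes at most 62.5 mm and 10.7 degrees, less where a joint would pass 70% of its speed; a pose out of reach is approached as far as the arm can. A call is refused whole if a number of a shift passes 62.5 or a number of a turn 0.188, either way. A call with a gripper value outside its range is refused whole. "grip" is the closure, from -1 (fully open) to 1 (shut), set as the call begins (left out, the last holds). The fingers move at their own pace and stop on an object; "grip_force" is the grip in N (left out, the last holds). Time passes only in rows, so rows that do not move let the fingers close. It gives the time, the measured TCP pose, the force, the opening and the grip force at its end, in the units of the state.
- r.sense(): the state, without advancing time (a new reading comes with each control period).
- r.snapshot(name): name is "scene" or "top" or "wrist"; returns a dict with "img" (420x560x3 uint8, blue, green, red), "z_map" (420x560 float32, mm along the optical axis (not along the pixel's ray), 0 where there is no reading), "fx", "fy", "cx", "cy" (pixels), "view" (4x4, takes a point from world to camera coordinates). Camera axes: x right, y down, z forward; pixel columns grow to the right and rows downward; lengths in mm; the calibration is good to about 2 mm. A picture is of the moment at which its call begins.
- r.hand_in(): hands the job in; it is judged then, once.
The state is a dict: "time": time; "joint_pos": joint angles; "qd": joint speeds; "joint_efforts": joint torques, N m; "tool_pos": TCP position; "tcp_rot": TCP orientation; "ft_force": force on the tool from outside, world axes, zero at the start; "wrist_torque": the same for the moment, N m; "finger_gap": finger opening in mm; "grip_force": force on a finger pad.
Only numpy, scipy, OpenCV 4.12 (cv2) and the standard library are available. Lean on these libraries where they do the work, as an engineer would, in place of code of your own. Each camera call takes 0.05 s, during which the arm holds its last target. There are 200 camera calls.

TASK

The clip-on lid of the black eyepiece case is not properly shut: press around its yellow rim until all six sections have clicked fully down, level with the grey corner pieces, and then take the hand away. Only press: do not lift or tip the case or shove it out of place, and leave the other things on the bench where they stand.

Things in the scene. Friction and masses are not known exactly. Their poses are not given: they have to be found in the camera images.
- case: black eyepiece case, about 2 kg, loose, standing flat, 150 mm (its x) by 220 mm (its y); clear window in the lid, 56 mm above the bench; four fixed grey corner pieces 26 mm square, tops 62 mm above the bench; orange collar under the lid. Origin: centre of the underside, z up. The lid rim is six yellow sections, numbered counterclockwise from above
- rim_1_top (a point): centre of the top face of yellow rim section 1 (a small black dot marks it), on the long side at -x of the case, +y half; section is 78 mm long and 26 mm wide. It is 70 mm above the bench while the section is up and 62 mm when it is shut. Press straight down here
- rim_1 (a joint): travel of rim section 1 in m: 0 = standing up 8 mm proud, 0.008 = clicked shut, level with the grey corner pieces. Slides straight down; resists with about 8 N at first, then less, and past half way snaps down by itself onto a firm stop and stays; let go earlier, it springs back. Some may start shut
- rim_2_top (a point): centre of the top face of yellow rim section 2 (a small black dot marks it), on the long side at -x, -y half; section is 78 mm long and 26 mm wide. It is 70 mm above the bench while the section is up and 62 mm when it is shut. Press straight down here
- rim_2 (a joint): travel of rim section 2 in m: 0 = standing up 8 mm proud, 0.008 = clicked shut, level with the grey corner pieces. Slides straight down; resists with about 8 N at first, then less, and past half way snaps down by itself onto a firm stop and stays; let go earlier, it springs back. Some may start shut
- rim_3_top (a point): centre of the top face of yellow rim section 3 (a small black dot marks it), on the short side at -y; section is 94 mm long and 26 mm wide. It is 70 mm above the bench while the section is up and 62 mm when it is shut. Press straight down here
- rim_3 (a joint): travel of rim section 3 in m: 0 = standing up 8 mm proud, 0.008 = clicked shut, level with the grey corner pieces. Slides straight down; resists with about 8 N at first, then less, and past half way snaps down by itself onto a firm stop and stays; let go earlier, it springs back. Some may start shut
- rim_4_top (a point): centre of the top face of yellow rim section 4 (a small black dot marks it), on the long side at +x, -y half; section is 78 mm long and 26 mm wide. It is 70 mm above the bench while the section is up and 62 mm when it is shut. Press straight down here
- rim_4 (a joint): travel of rim section 4 in m: 0 = standing up 8 mm proud, 0.008 = clicked shut, level with the grey corner pieces. Slides straight down; resists with about 8 N at first, then less, and past half way snaps down by itself onto a firm stop and stays; let go earlier, it springs back. Some may start shut
- rim_5_top (a point): centre of the top face of yellow rim section 5 (a small black dot marks it), on the long side at +x, +y half; section is 78 mm long and 26 mm wide. It is 70 mm above the bench while the section is up and 62 mm when it is shut. Press straight down here
- rim_5 (a joint): travel of rim section 5 in m: 0 = standing up 8 mm proud, 0.008 = clicked shut, level with the grey corner pieces. Slides straight down; resists with about 8 N at first, then less, and past half way snaps down by itself onto a firm stop and stays; let go earlier, it springs back. Some may start shut
- rim_6_top (a point): centre of the top face of yellow rim section 6 (a small black dot marks it), on the short side at +y; section is 94 mm long and 26 mm wide. It is 70 mm above the bench while the section is up and 62 mm when it is shut. Press straight down here
- rim_6 (a joint): travel of rim section 6 in m: 0 = standing up 8 mm proud, 0.008 = clicked shut, level with the grey corner pieces. Slides straight down; resists with about 8 N at first, then less, and past half way snaps down by itself onto a firm stop and stays; let go earlier, it springs back. Some may start shut
- cheshire_mid (a point): chrome Cheshire collimating tool, 40 mm diameter, 75 mm tall, standing loose on the bench, to be left alone; point on its axis half-way up
- laser_mid (a point): blue aluminium laser collimator, 40 mm diameter, 85 mm tall, standing loose on the bench, to be left alone; point on its axis half-way up
- plossl_mid (a point): small black eyepiece, 44 mm diameter, 62 mm tall, standing loose on the bench, to be left alone; point on its axis half-way up
- weight_mid (a point): stainless counterweight, 72 mm diameter, 60 mm tall, standing loose on the bench, to be left alone; point on its axis half-way up
- cap_mid (a point): red plastic dust cap, 68 mm diameter, 18 mm tall, standing loose on the bench, to be left alone; point on its axis half-way up

How it is judged:
By the outcome, as a careful person would: the job done as asked, in the order asked, and still so for the second after the job is handed in, with the robot touching nothing.
It also fails if it takes over 58 s, if anything falls off the work surface, if the arm or the gripper's body presses on something with over 40 N, if the wrist force passes 120 N, or if a joint passes its speed limit or range.

## Working session

There is one attempt and no reset: what is moved stays moved. The work goes in short steps, Python scripts to look and compute and a tool call to move; the robot and the scene stay as the last step left them, time stands still between calls to the robot, and variables do not carry over. Pictures are saved under pics/ and viewed, at most 10 in all, crops included, and the job is handed in when it is done.

Besides the shell and the picture viewer there is one more tool, called after "Call:" by a JSON object that holds its "method" and its "body", one argument or row to a line. send_rows: Moves the arm, as the interface text tells. Its arguments: {"type":"object","properties":{"increments":{"type":"array"},"grip":{"type":"number"},"grip_force":{"type":"number"}},"required":["increments"]}

```bash
mkdir -p pics; python3 - <<'E'
from bench import r
import cv2,numpy as np
s=r.sense();print(s['time'],s['tool_pos'],s['tcp_rot'],s['ft_force'])
for n in ("top","scene"):
    d=r.snapshot(n);cv2.imwrite(f'pics/{n}0.png',d['img']);np.savez(f'{n}0.npz',**d)
    print(n,d['fx'],d['view'].round(3).tolist())
E
```

```text
0.0 [210.99463412 561.10223796 230.24434093] [-1.79895514e+02 -7.64745595e-03  1.59385996e+02] [-0.09786048  0.90140498 -0.68363324]
top 449.0437802695683 [[-0.049, -0.999, -0.006, 37.73], [-0.978, 0.049, -0.201, 599.489], [0.201, -0.004, -0.98, 1372.089], [0.0, 0.0, 0.0, 1.0]]
scene 487.13652087049536 [[0.133, 0.991, -0.008, -100.249], [0.662, -0.095, -0.744, -329.66], [-0.738, 0.094, -0.668, 1843.913], [0.0, 0.0, 0.0, 1.0]]
```

View pics/top0.png

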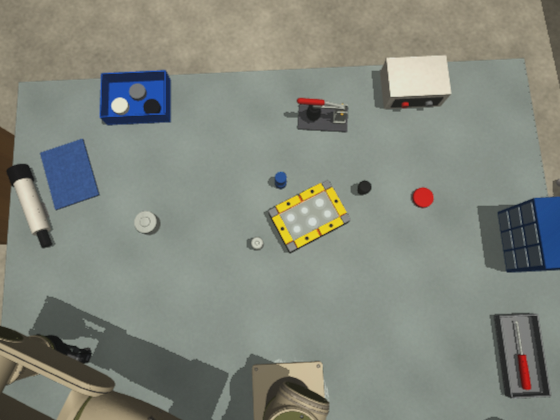

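View pics/scene0.png

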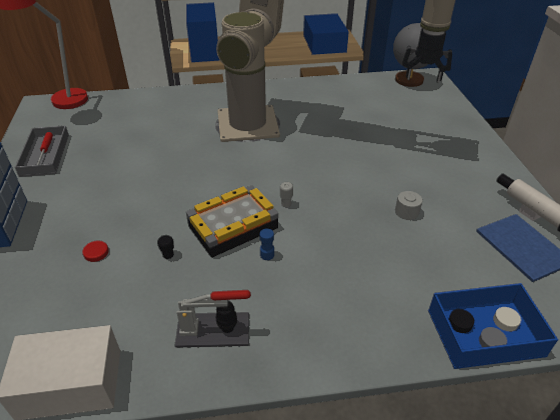

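The top view shows the case near pixel (310,216), with the Cheshire at (257,243), the laser at (280,180) and the plossl at (364,187) close by. Next I measure the case and those tools.

```bash
cat > h.py <<'E'
import cv2,numpy as np
def pts(d,m,z=None):
    v,u=np.nonzero(m); zz=d['z_map'][v,u]
    ray=np.stack([(u-d['cx'])/d['fx'],(v-d['cy'])/d['fy'],np.ones(len(u))])
    R=d['view'][:3,:3];t=d['view'][:3,3]
    w=R.T@ray; c=-R.T@t
    if z is None: return ((w*zz).T+c),u,v
    return (c[:,None]+w*((z-c[2])/w[2])).T,u,v
def yellow(d):
    h=cv2.cvtColor(d['img'],cv2.COLOR_BGR2HSV)
    return cv2.inRange(h,(20,130,60),(35,255,255))
def big(m,box=None):
    n,l,s,c=cv2.connectedComponentsWithStats(m)
    return l,s,c
E
python3 - <<'E'
from h import *
for n in ('top','scene'):
    d=np.load(n+'0.npz'); m=yellow(d)
    p,u,v=pts(d,m); q,_,_=pts(d,m,67)
    k=(p[:,2]>50)&(p[:,2]<85)
    rc=cv2.minAreaRect(q[k][:,:2].astype(np.float32)); print(n,k.sum(),len(k),rc, p[k].mean(0))
    c=np.array(rc[0]);a=np.deg2rad(rc[2])
    e=np.array([np.cos(a),np.sin(a)]);f=np.array([-e[1],e[0]])
    L,S=(e,f) if rc[1][0]>rc[1][1] else (f,e)
    w,h=(p[:,:2]-c)@S,(p[:,:2]-c)@L
    for name,s,l in [('S+L+',62,39),('S+L-',62,-39),('S-L+',-62,39),('S-L-',-62,-39),('L+',0,97),('L-',0,-97)]:
        kk=k&(abs(w-s)<12)&(abs(h-l)<25); print(name,(c+s*S+l*L).round(1),kk.sum(),np.median(p[kk,2]).round(1))
    print('L',L,'S',S)
# everything standing near, from top depth
d=np.load('top0.npz'); p,u,v=pts(d,np.ones((420,560)))
k=(p[:,2]>12)&(p[:,0]>250)&(p[:,0]<800)&(abs(p[:,1])<450)
m=np.zeros((420,560),np.uint8);m[v[k],u[k]]=255
n,l,s,c=cv2.connectedComponentsWithStats(m)
for i in range(1,n):
    if s[i,4]>15:
        kk=k&(l[v,u]==i); P=p[kk]; t=P[P[:,2]>P[:,2].max()-12]; print(c[i].round(),s[i,4],t.mean(0).round())
E
```

```text
top 1266 1333 ((556.3096313476562, -91.16188049316406), (150.01443481445312, 218.12806701660156), 24.812002182006836) [554.52539906 -91.93513711  66.89216968]
S+L+ [596.2 -29.7] 112 69.6
S+L- [ 629.  -100.5] 111 68.9
S-L+ [483.7 -81.8] 118 68.9
S-L- [ 516.4 -152.6] 117 68.5
L+ [515.6  -3.1] 59 68.7
L- [ 597.  -179.2] 56 61.0
L [-0.41964223  0.90768959] S [0.90768959 0.41964223]
scene 1367 1403 ((564.6273803710938, -94.90231323242188), (166.0357208251953, 227.13417053222656), 24.759254455566406) [573.22016463 -94.13940558  66.91515478]
S+L+ [604.6 -33.5] 152 68.4
S+L- [ 637.3 -104.4] 163 68.0
S-L+ [492.  -85.5] 91 70.1
S-L- [ 524.7 -156.3] 93 69.8
L+ [524.   -6.8] 46 70.6
L- [ 605.3 -183. ] 59 62.5
L [-0.41880642  0.90807554] S [0.90807554 0.41880642]
[281. 180.] 172 [679.  -8.  84.]
[309. 216.] 3346 [ 312.   13. 1465.]
[364. 187.] 156 [ 312.   13. 1465.]
[148. 223.] 409 [ 312.   13. 1465.]
[257. 243.] 142 [475.  76.  75.]
```

The top-view fit gives 150 x 218 mm, matching the given size. Five sections stand at about 69 mm and the one at L- (597,-179) is shut at 61 mm. I'll shut the gripper and travel high to the L+ section.

Call:
{"method": "send_rows", "body": {
  "increments": [
    [-32,-28,0,0,0,0],
    [-32,-28,0,0,0,0],
    [-32,-28,0,0,0,0],
    [-32,-28,0,0,0,0],
    [-32,-28,0,0,0,0]
  ],
  "grip": 1
}}

```text
time: 0.72
tool_pos: [312.0, 372.8, 230.9]
tcp_rot: [-180.0, -0.0, 159.4]
ft_force: [0.3, 0.3, 0.8]
finger_gap: 0.1
grip_force: 0.0
```

Call:
{"method": "send_rows", "body": {
  "increments": [
    [-32,-28,0,0,0,0],
    [-32,-28,0,0,0,0],
    [-32,-28,0,0,0,0],
    [-32,-28,0,0,0,0],
    [-32,-28,0,0,0,0]
  ]
}}

```text
time: 1.35
tool_pos: [412.4, 185.5, 231.0]
tcp_rot: [-180.0, -0.0, 159.4]
ft_force: [0.7, 0.1, -0.4]
finger_gap: -0.1
grip_force: 0.0
```

Call:
{"method": "send_rows", "body": {
  "increments": [
    [-32,-28,0,0,0,0],
    [-32,-28,0,0,0,0],
    [-32,-28,0,0,0,0],
    [-32,-28,10,0,0,0],
    [-32,-28,10,0,0,0]
  ]
}}

```text
time: 1.98
tool_pos: [513.0, -1.8, 210.8]
tcp_rot: [180.0, -0.0, 159.4]
ft_force: [1.0, -0.2, 0.3]
finger_gap: 0.0
grip_force: 0.0
```

Call:
{"method": "send_rows", "body": {
  "increments": [
    [0,0,20,0,0,0],
    [0,0,20,0,0,0],
    [0,0,20,0,0,0],
    [0,0,10,0,0,0],
    [0,0,0,0,0,0]
  ]
}}

```text
time: 2.6
tool_pos: [511.9, -0.4, 140.5]
tcp_rot: [-180.0, -0.1, 159.4]
ft_force: [0.4, -0.4, 0.0]
finger_gap: 0.1
grip_force: 0.0
```

```bash
python3 - <<'E'
from bench import r
from h import *
d=r.snapshot('wrist');cv2.imwrite('pics/w0.png',d['img'])
p,u,v=pts(d,yellow(d)); print(len(p))
g=cv2.cvtColor(d['img'],cv2.COLOR_BGR2GRAY)
y=yellow(d); cl=cv2.morphologyEx(y,cv2.MORPH_CLOSE,np.ones((25,25),np.uint8))
dot=((cl>0)&(g<50)).astype('uint8')
n,l,s,c=cv2.connectedComponentsWithStats(dot)
for i in range(1,n):
    if s[i,4]>20: q,_,_=pts(d,l==i,68); P=pts(d,l==i)[0]; print(c[i].round(),s[i],q.mean(0).round(1),np.median(P[:,2]).round(1))
E
```

```text
11477
[156. 227.] [150 221  14  13 136] [484.3 -82.5  68. ] 70.8
[272. 233.] [265 227  15  14 153] [518.   -6.4  68. ] 70.9
[ 86. 303.] [ 80 298  13  11 111] [ 520.8 -161.3   68. ] 70.8
```

View pics/w0.png

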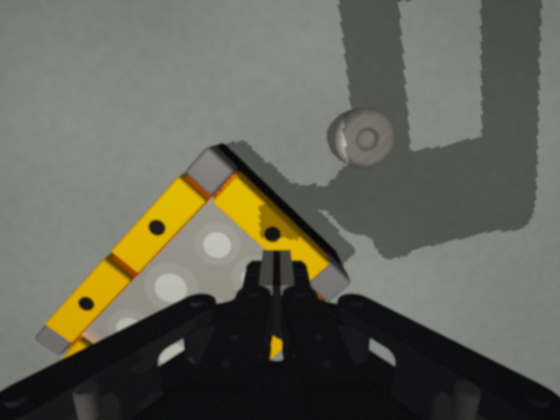

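The wrist view shows the dots of the two near long sections at (156,227) and (86,303), and of the end section at (272,233), all standing at about 70 mm. They agree with the top view to a few mm. Now I press the end section.

Call:
{"method": "send_rows", "body": {
  "increments": [
    [-6,-2.5,20,0,0,0],
    [0,0,25,0,0,0],
    [0,0,20,0,0,0],
    [0,0,3,0,0,0],
    [0,0,3,0,0,0]
  ]
}}

```text
time: 3.28
tool_pos: [518.3, -5.0, 71.6]
tcp_rot: [180.0, 0.1, 159.4]
ft_force: [0.6, -0.8, 0.2]
finger_gap: -0.1
grip_force: 0.0
```

Call:
{"method": "send_rows", "body": {
  "increments": [
    [0,0,2,0,0,0],
    [0,0,2,0,0,0],
    [0,0,0,0,0,0]
  ]
}}

```text
time: 3.65
tool_pos: [518.3, -5.0, 67.3]
tcp_rot: [180.0, 0.1, 159.4]
ft_force: [0.3, -0.7, 1.8]
finger_gap: -0.1
grip_force: 1.1
```

Call:
{"method": "send_rows", "body": {
  "increments": [
    [0,0,2,0,0,0],
    [0,0,1.5,0,0,0],
    [0,0,1,0,0,0],
    [0,0,0,0,0,0]
  ]
}}

```text
time: 4.15
tool_pos: [517.1, -5.0, 62.0]
tcp_rot: [-180.0, -0.0, 159.4]
ft_force: [-3.4, -0.4, 6.2]
finger_gap: -0.1
grip_force: 2.8
```

Call:
{"method": "send_rows", "body": {
  "increments": [
    [0,0,1,0,0,0],
    [0,0,0.5,0,0,0],
    [0,0,0,0,0,0]
  ]
}}

```text
time: 4.53
tool_pos: [517.2, -4.9, 61.9]
tcp_rot: [-180.0, -0.0, 159.4]
ft_force: [-8.8, 1.0, 19.0]
finger_gap: 0.4
grip_force: 9.4
```

It has clicked down: firm at 61.9 mm with 19 N. Next section, at (484,-82).

Call:
{"method": "send_rows", "body": {
  "increments": [
    [0,0,-25,0,0,0],
    [2,-42,0,0,0,0],
    [2,-42,0,0,0,0],
    [0,0,14,0,0,0],
    [0,0,3,0,0,0]
  ]
}}

```text
time: 5.15
tool_pos: [483.8, -82.2, 67.6]
tcp_rot: [-180.0, -0.0, 159.3]
ft_force: [-0.4, -0.0, 3.2]
finger_gap: -0.2
grip_force: 1.2
```

Call:
{"method": "send_rows", "body": {
  "increments": [
    [0,0,2,0,0,0],
    [0,0,2,0,0,0],
    [0,0,2,0,0,0],
    [0,0,2,0,0,0],
    [0,0,0,0,0,0]
  ]
}}

```text
time: 5.78
tool_pos: [484.2, -81.6, 61.9]
tcp_rot: [180.0, -0.0, 159.4]
ft_force: [-9.9, 4.7, 18.1]
finger_gap: -0.0
grip_force: 9.3
```

Call:
{"method": "send_rows", "body": {
  "increments": [
    [0,0,-25,0,0,0],
    [-30,-29,0,0,0,0],
    [-30,-29,0,0,0,0],
    [0,0,14,0,0,0],
    [0,0,3,0,0,0]
  ]
}}

```text
time: 6.4
tool_pos: [519.5, -157.4, 67.4]
tcp_rot: [180.0, -0.0, 159.4]
ft_force: [0.7, -2.2, 4.5]
finger_gap: 0.1
grip_force: 2.9
```

Call:
{"method": "send_rows", "body": {
  "increments": [
    [0,0,2,0,0,0],
    [0,0,2,0,0,0],
    [0,0,2,0,0,0],
    [0,0,2,0,0,0],
    [0,0,0,0,0,0]
  ]
}}

```text
time: 7.02
tool_pos: [519.6, -157.0, 61.9]
tcp_rot: [180.0, -0.1, 159.4]
ft_force: [-9.1, 3.7, 17.3]
finger_gap: 0.0
grip_force: 8.6
```

Call:
{"method": "send_rows", "body": {
  "increments": [
    [0,0,-25,0,0,0],
    [-29,29.5,0,0,0,0],
    [-29,29.5,0,0,0,0],
    [-29,29.5,0,0,0,0],
    [0,0,14,0,0,0]
  ]
}}

```text
time: 7.65
tool_pos: [635.4, -104.0, 72.4]
tcp_rot: [179.9, 0.2, 159.5]
ft_force: [-0.5, 0.1, 0.0]
finger_gap: -0.2
grip_force: 0.0
```

Call:
{"method": "send_rows", "body": {
  "increments": [
    [0,0,3,0,0,0],
    [0,0,3,0,0,0],
    [0,0,3,0,0,0],
    [0,0,2,0,0,0],
    [0,0,0,0,0,0]
  ]
}}

```text
time: 8.28
tool_pos: [631.6, -105.8, 62.0]
tcp_rot: [-180.0, -0.0, 159.4]
ft_force: [-8.8, 1.4, 13.4]
finger_gap: 0.4
grip_force: 6.9
```

Call:
{"method": "send_rows", "body": {
  "increments": [
    [0,0,-25,0,0,0],
    [29,29,0,0,0,0],
    [29,29,0,0,0,0],
    [0,0,14,0,0,0],
    [0,0,3,0,0,0]
  ]
}}

```text
time: 8.9
tool_pos: [598.0, -30.8, 67.7]
tcp_rot: [-180.0, -0.0, 159.4]
ft_force: [-0.6, 0.4, 2.5]
finger_gap: -0.2
grip_force: 1.1
```

Call:
{"method": "send_rows", "body": {
  "increments": [
    [0,0,2,0,0,0],
    [0,0,2,0,0,0],
    [0,0,2,0,0,0],
    [0,0,2.5,0,0,0],
    [0,0,0,0,0,0]
  ]
}}

```text
time: 9.52
tool_pos: [598.7, -31.3, 61.9]
tcp_rot: [-180.0, 0.0, 159.4]
ft_force: [-11.4, -0.4, 18.3]
finger_gap: -0.3
grip_force: 8.9
```

Call:
{"method": "send_rows", "body": {
  "increments": [
    [0,0,-30,0,0,0],
    [0,0,-40,0,0,0],
    [55,0,-40,0,0,0],
    [55,0,-20,0,0,0],
    [55,0,0,0,0,0]
  ]
}}

```text
time: 10.15
tool_pos: [448.3, 26.0, 188.7]
tcp_rot: [179.9, 0.2, 159.4]
ft_force: [0.5, 0.9, -0.1]
finger_gap: 0.2
grip_force: 0.0
```

Call:
{"method": "send_rows", "body": {
  "increments": [
    [55,0,0,0,0,0],
    [55,0,0,0,0,0],
    [0,0,0,0,0,0],
    [0,0,0,0,0,0]
  ]
}}

```text
time: 10.65
tool_pos: [346.0, 64.5, 187.1]
tcp_rot: [180.0, 0.1, 159.4]
ft_force: [-0.3, 0.3, 0.2]
finger_gap: 0.1
grip_force: 0.0
```

```bash
python3 - <<'E'
from bench import r
from h import *
print(r.sense()['tool_pos'])
d=r.snapshot('top');s=r.snapshot('scene');cv2.imwrite('pics/top1.png',d['img'][120:300,180:420].repeat(3,0).repeat(3,1))
cv2.imwrite('pics/scene1.png',s['img'][150:300,140:340].repeat(4,0).repeat(4,1))
m=yellow(d);p,u,v=pts(d,m);q=pts(d,m,62)[0];k=(p[:,2]>45)&(p[:,2]<85)
print(cv2.minAreaRect(q[k][:,:2].astype(np.float32)))
p=pts(s,yellow(s))[0]
c=np.array([557,-93]);L=np.array([-.42,.9077]);S=np.array([.9077,.42])
P=pts(d,m)[0]
for a,b in [(62,42),(62,-42),(-62,42),(-62,-42),(0,97),(0,-97)]:
    for w in (P,p):
        x=(w[:,:2]-c)@S;y=(w[:,:2]-c)@L;kk=(abs(x-a)<10)&(abs(y-b)<22)
        print((a,b),kk.sum(),np.median(w[kk,2]).round(1))
E
```

```text
[346.00956593  64.45689211 187.1453021 ]
((556.1722412109375, -91.71530151367188), (149.7325439453125, 219.43096923828125), 24.80992889404297)
(62, 42) 82 60.4
(62, 42) 83 62.2
(62, -42) 78 60.7
(62, -42) 81 62.1
(-62, 42) 80 60.1
(-62, 42) 57 62.8
(-62, -42) 83 61.2
(-62, -42) 67 61.6
(0, 97) 51 60.9
(0, 97) 38 62.5
(0, -97) 49 60.2
(0, -97) 49 62.4
```

View pics/scene1.png

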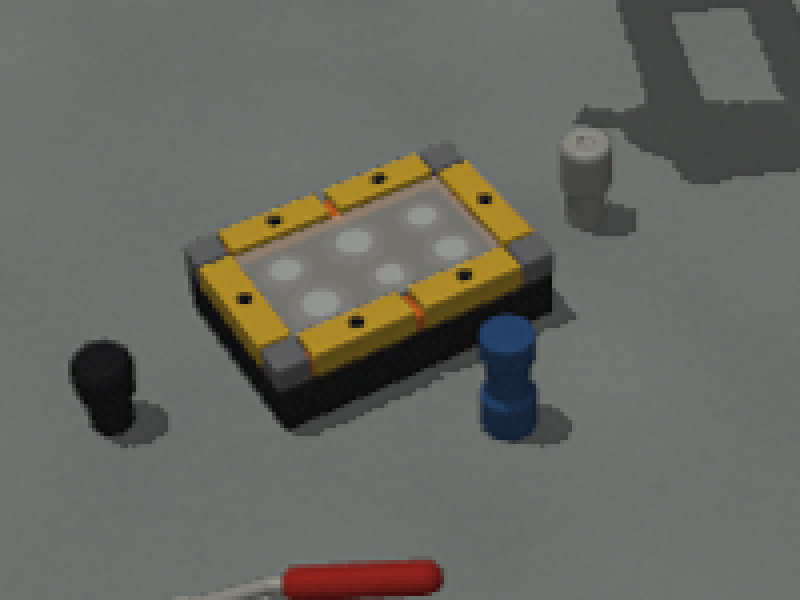

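All six yellow sections are level with the grey corners, the case hasn't shifted, and the nearby tools are still standing. Handing in.

```bash
python3 -c "
from bench import r
print(r.hand_in())"
```

```text
the job is handed in; nothing more can be done
None
```

All six rim sections are fully down, level with the grey corner pieces (five pressed, one was already shut); the case is in place, the hand is clear, and the job was handed in after about 11 s of robot time.

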